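# Clamp the grain cassette and hold the lamp at its third click

## Robot

A 6-joint arm with a two-finger parallel gripper is mounted at the origin on the work surface. World frame = base frame: x ahead of the robot, y to its left, z up, the work surface at z = 0. Lengths are in m, angles in degrees, forces in N, time in s.
With the tool pointing down it reaches from about 0.35 to 0.95 m from the base axis. Payload 17.4 kg.
Tool frame: the origin (TCP) lies at the very end of the fingers, on their centre line; the grasp point (between the pads) lies 19 mm behind it (bot.tcp_to_grasp is the distance from the TCP to the grasp point, in m); z points along the fingers, y is the line along which they close (so a half turn about z gives the same grasp; the last joint's range is limited). The gripper opens to 93 mm and grips with 3 to 60 N. Pads are 15 mm wide; open, the fingers measure 128 mm over their backs; the gripper's body (75 mm by 188 mm) begins 65 mm behind the grasp point.
Start: joints at [-2.166, 6.646, 82.598, -0, 90.757, -2.166], TCP at [0.675, -0, 0.219] pointing down, gripper open.
Joint ranges: [-162.19, 162.19], [-47.58, 125.68], [4.15, 143.07], [-65.23, 245.23], [0.69, 171.88], [-170.13, 170.13]. Speed limits (degrees/s): [108.29, 108.29, 127.2, 180, 180, 180].

## Interface

Orientations are given as a 3x3 rotation matrix whose columns are the frame's x, y, z axes.
In Python, from station import bot, camera, camera_model, find_in, regions_of gives the robot as it stands.
- The arm moves only by the shell command python3 -m inch 'ROWS' [FORCE]. ROWS is JSON, a list of rows, each a list of 3 entries, a list of its own where there are three numbers: the opening, from -1 (shut) to 1 (fully open), then the shift along the world's x, y, z in mm, then the turn about the world's z in degrees. In form: [[jaw, [dx, dy, dz], yaw], ...]. A call has 1 to 8 rows; each row is the pose to reach, as a shift and turn from the pose commanded when the call began; what a row does not reach only later rows make up. A row lasts 1/12 s, in which the tool goes at most 41.7 mm and 7.16 degrees, less where a joint would pass 70% of its speed; a pose out of reach is approached as far as the arm can. A call with a gripper value outside its range is refused whole. The fingers move at their own pace and stop on an object; FORCE is the grip in N (left out, the last holds). Time passes only in rows, so rows that repeat a pose let the fingers close. It gives the time, the measured TCP pose, the force, the opening and the grip force at its end, in the units of the state.
- bot.get_state(): the state, without advancing time (a new reading comes with each control period).
- camera(name): name is "scene" or "side" or "wrist"; returns the picture (420x560x3 uint8, red, green, blue); there is no depth.
- camera_model(name): a dict with "mtx" (3x3 intrinsics, pixels), "R" (3x3) and "t" (3): a world point X has camera coordinates R X + t; the wrist camera has in their place "T_tool_cam" (4x4, takes a point from camera to tool coordinates, whose origin is the TCP and whose axes are the flange's). Camera axes: x right, y down, z forward; pixel columns grow to the right and rows downward; lengths in m; the calibration is good to about 2 mm. A picture is of the moment at which its call begins: read the wrist's pose just before it. camera_model takes no time and is no camera call.
- bot.close_job(): hands the job in; it is judged then, once.
Trained networks look in the newest picture that a camera, given by its name, has taken for a name from the list of things; names that differ only in an ending like _2 or _b are one class to them, and where a whole thing is asked for, a point or a joint stands for the part that bears it (a point fixed in the world has none). Each returns a list of dicts, best first, with "p" (0 to 1); they miss things now and then, are a little off and sometimes report something else, mostly with a low value. They report only what shows in the picture. A call takes as long as a camera call.
- find_in(camera, thing): "point" ([column, row] as shares, 0 to 1, of the picture: columns of its width, rows of its height, amid what is visible of it).
- regions_of(camera, thing): "pixels" (420x560 bool, what is visible of it) and "point" ([column, row] as shares, 0 to 1, of the picture: columns of its width, rows of its height, amid what is visible of it).
The state is a dict: "t": time; "q": joint angles; "qvel": joint speeds; "joint_efforts": joint torques, N m; "tcp_pos": TCP position; "orientation": TCP orientation; "force": force on the tool from outside, world axes, zero at the start; "wrist_torque": the same for the moment, N m; "opening": finger opening in m; "finger_force": force on a finger pad.
Only numpy, scipy, OpenCV 4.12 (cv2) and the standard library are available. Lean on these libraries where they do the work, as an engineer would, in place of code of your own. Each camera call takes 0.05 s, during which the arm holds its last target. There are 200 camera calls.

## Task

Get the grain sample ready for its picture: swing the clamp on the light box over until it snaps down onto the cassette, and let go of it. Then turn the knob of the lamp controller clockwise from its rest, feeling for the clicks, to the third click and not on to the fourth, and keep holding it there: the knob springs back if let go, so finish with it still in the grip. Leave the other things on the bench alone.

Things in the scene. Friction and masses are not known exactly. Their poses are not given: they have to be found in the camera images.
- nest: White light box, 180 mm (x) x 140 mm (y) x 45 mm high, fixed. Origin: centre of its underside, z up. On its top the cassette lies in a nest with rims 8 mm high; at its +x end stands the clamp's bracket, 86 mm above the bench. The clamp's hinge axis runs along the box's y through x = +70 mm, z = 75 mm.
- nest_seat (a point): Point on the top of the light box (45 mm above the bench, box x = -20 mm, y = 0) over which the cassette's origin lies when it sits in its nest; same axes as the light box.
- cassette: Grey-framed sample cassette with grain under a window, 100 (x) x 80 (y) x 14 mm, loose, 120 g, already lying in the nest. Origin: centre of its underside. The nest leaves it about 2 mm of play.
- clamp (a joint): Angle of the clamp arm (rad): 0 = level, pointing to the box's -x, rubber pad (48 mm from the hinge) just touching the cassette; grows as it is lifted back towards the box's +x; about 1.75 = open against its stop, the start. Inner spring: above about 0.88 it is pulled open, below that shut, and then it presses the cassette by itself with 5 to 10 N. Moving it takes up to about 6 N at the handle.
- clamp_grip (a point): Grip point on the clamp's handle, a black round bar 12 mm thick, 100 mm long, along the box's y at the arm's end. On the bar's axis, 32 mm to the +y side of the arm's middle (arm 14 mm wide); -32 mm serves as well. At joint 0 it is 115 mm to the -x side of the hinge axis and 25 mm above it (100 mm above the bench); open, 184 mm above the bench. The bar can turn between the fingers.
- controller: White lamp controller box, 150 mm (x) x 170 mm (y) x 70 mm high, fixed to the bench. Origin: centre of its underside, z up. The knob stands in the middle of its top; six black tick marks show its rest (towards the box's -x) and the five clicks, 24 degrees apart, clockwise seen from above.
- selector (a joint): Angle of the knob (rad): 0 = at rest on its end stop, the start; grows clockwise seen from above. A click every 0.419 rad (24 deg), five in all; the third is 1.257, the fifth the far stop. Turning takes 0.03 to 0.16 N m: return spring 0.09 N m plus a ripple of 0.05 N m, stiffest 6 deg past each click, easiest 6 deg before it. Let go, it springs right back to 0.
- selector_grip (a point): Grip point of the knob, on its vertical axis, 108 mm above the bench. The knob: a black grip bar 50 mm long, 16 mm thick, 36 mm tall on a black disc 60 mm across; bar top 120 mm, disc top 84 mm above the bench. At rest the bar lies along the controller's x, a white line on top towards -x; the fingers close across its 16 mm. Axes turn with the knob, x along the bar.
- jar_a: Bystander: amber glass jar, 50 mm across, 85 mm tall; origin at the middle of its underside.
- jar_b: Bystander: clear glass jar with a paper label, 50 mm across, 85 mm tall; origin at the middle of its underside.
- beaker: Bystander: steel beaker, 64 mm across, 85 mm tall; origin at the middle of its underside.
- dish: Bystander: shallow white dish, 90 mm across, 20 mm tall; origin at the middle of its underside.
- spare_cassette: Bystander: a second grain cassette lying on the bench, same as the one in the nest, 100 x 80 x 14 mm; origin at the middle of its underside.
- scoop: Bystander: steel scoop lying down, about 70 mm across, 160 mm long; origin at the lowest level, under the cup's middle.

How it is judged (in metres and radians):
On the way, in this order (a step that is already met when the one before it is completed fails the run):
1. the clamp is over and presses the cassette, and the fingers have let go of it (value of joint clamp below 0.06 rad and contact force between clamp_c3 and cassette above 1 N and contact force between the fingers and nest below 0.1 N and value of joint selector below 0.2 rad), for 0.2 s.
2. the knob is at its third click (value of joint selector between 1.1067 and 1.4067 rad), for 0.3 s.
At the end, for the whole second after the job is handed in: The knob stands still within 0.15 rad (9 degrees) of its third click (1.257 rad) with the fingers on its grip bar (over 2 N); the clamp is shut (under 0.06 rad), pressing the cassette with over 1 N and untouched by the fingers; the cassette lies in its nest (within 6 mm of its seat, under 4 mm up) (all of step 2 and value of joint clamp below 0.06 rad and contact force between clamp_c3 and cassette above 1 N and horizontal distance between cassette and nest_seat below 0.006 m and z of cassette in the frame of nest_seat below 0.004 m and velocity of joint selector between -0.15 and 0.15 rad/s and contact force between the fingers and selector_c1 above 2 N and contact force between the fingers and nest below 0.1 N); the arm keeps its last pose, push and grip.
It fails at once if the knob is turned well past the third click towards the fourth (over 1.50 rad) (value of joint selector above 1.5 rad).
It fails at once if the cassette is lifted or knocked out of its nest (distance of cassette from where it was at the start of the episode above 0.02 m).
It fails at once if a bystander is shifted by more than 30 mm (distance of any of jar_a, jar_b, beaker, dish, spare_cassette, scoop from where it was at the start of the episode above 0.03 m).
It also fails if it takes over 50 s, if anything falls off the work surface, if the arm or the gripper's body presses on something with over 40 N, if the wrist force passes 120 N, or if a joint passes its speed limit or range.

## Working session

There is one attempt and no reset: what is moved stays moved. The work goes in short steps, Python scripts to look and compute and a shell command to move; the robot and the scene stay as the last step left them, time stands still between calls to the robot, and variables do not carry over. Pictures are saved under pics/ and viewed, at most 10 in all, crops included, and the job is handed in when it is done.

```bash
mkdir -p pics; ls; cat > h.py <<'E'
import numpy as np,cv2
from station import bot,camera,camera_model,find_in,regions_of
def ray(name,px):
    m=camera_model(name);K=np.array(m["mtx"]);
    if "R" in m: R=np.array(m["R"]);t=np.array(m["t"]);c=-R.T@t
    else:
        s=bot.get_state();T=np.array(m["T_tool_cam"]);Ro=np.array(s["orientation"]);R=(Ro@T[:3,:3]).T;c=Ro@T[:3,3]+np.array(s["tcp_pos"])
    return c,R.T@np.linalg.inv(K)@np.array([px[0],px[1],1.])
def at(name,px,z):
    c,d=ray(name,px);return c+d*(z-c[2])/d[2]
def proj(name,X):
    m=camera_model(name);p=np.array(m["mtx"])@(np.array(m["R"])@np.array(X)+np.array(m["t"]));return p[:2]/p[2]
E
python3 - <<'E'
from h import *
ims=[camera(n) for n in("scene","side","wrist")]
for n,i in zip(("scene","side","wrist"),ims): cv2.imwrite(f"pics/{n}0.png",i[:,:,::-1])
for n in("scene","side","wrist"):
  m=camera_model(n);print(n,np.round(ray(n,(280,210)),3).tolist())
  for th in("nest","cassette","clamp","clamp_grip","controller","selector","jar_a","beaker","dish","scoop"):
    print(n,th,[(round(r["p"],2),(np.array(r["point"])*[560,420]).round().tolist()) for r in find_in(n,th)][:3])
E
```

```text
pics
scene [[1.12, 1.048, 0.868], [-0.386, -0.737, -0.554]]
scene nest [(0.8, [331.0, 257.0])]
scene cassette [(0.86, [353.0, 240.0])]
scene clamp [(0.72, [318.0, 217.0])]
scene clamp_grip [(0.88, [314.0, 221.0]), (0.47, [324.0, 312.0])]
scene controller [(0.73, [263.0, 191.0])]
scene selector [(0.75, [264.0, 177.0]), (0.52, [315.0, 217.0])]
scene jar_a [(0.86, [329.0, 203.0]), (0.64, [263.0, 177.0]), (0.6, [239.0, 232.0])]
scene beaker [(0.69, [206.0, 176.0])]
scene dish [(0.92, [391.0, 298.0])]
scene scoop []
side [[-0.046, -1.17, 0.848], [0.41, 0.757, -0.509]]
side nest [(0.96, [232.0, 206.0])]
side cassette [(0.6, [216.0, 196.0])]
side clamp [(0.79, [244.0, 165.0]), (0.34, [236.0, 206.0])]
side clamp_grip [(0.61, [233.0, 233.0]), (0.48, [245.0, 168.0])]
side controller [(0.81, [297.0, 250.0])]
side selector [(0.89, [294.0, 237.0]), (0.3, [234.0, 233.0])]
side jar_a [(0.86, [310.0, 210.0]), (0.66, [232.0, 233.0])]
side beaker [(0.97, [363.0, 263.0])]
side dish [(0.67, [201.0, 182.0]), (0.18, [244.0, 161.0])]
side scoop [(0.86, [250.0, 166.0]), (0.64, [318.0, 324.0])]
wrist [[0.675, 0.074, 0.386], [-0.005, -0.271, -0.963]]
wrist nest [(0.64, [90.0, 31.0])]
wrist cassette [(0.75, [37.0, 6.0]), (0.68, [141.0, 392.0])]
wrist clamp [(0.56, [83.0, 7.0])]
wrist clamp_grip [(0.62, [82.0, 3.0])]
wrist controller [(0.75, [172.0, 366.0])]
wrist selector [(0.94, [143.0, 391.0])]
wrist jar_a [(0.7, [300.0, 215.0]), (0.62, [23.0, 193.0])]
wrist beaker []
wrist dish []
wrist scoop []
```

View pics/scene0.png

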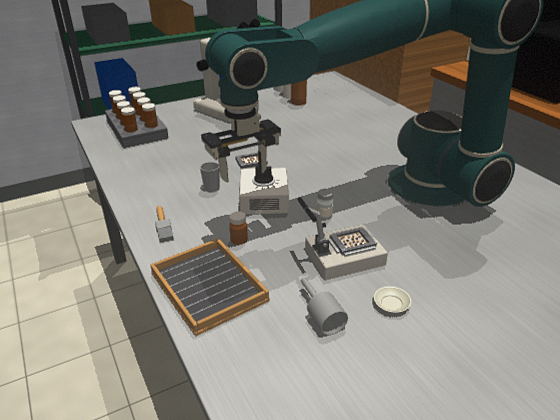

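View pics/side0.png

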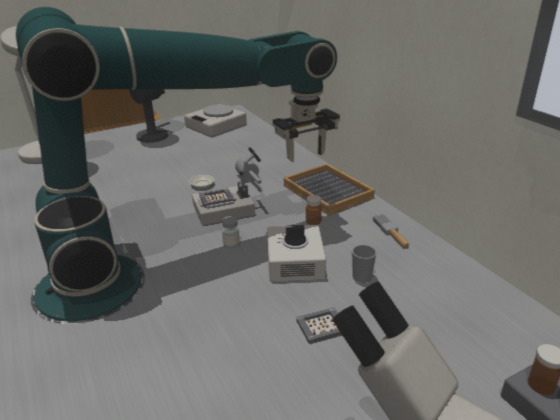

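The scene view shows the light box at about (345,250) with its clamp handle bar running from (300,200) to (310,215), and the controller at (264,190). In the side view, the light box is at (223,205), the bar at (254,155) and the knob at (294,237). I'll enlarge crops to read the corners.

```bash
python3 - <<'E'
from h import *
a=camera("scene")[150:290,225:415];b=camera("side")[140:290,170:350]
for n,i in(("sc",a),("si",b)): cv2.imwrite(f"pics/{n}1.png",cv2.resize(i,None,fx=4,fy=4,interpolation=cv2.INTER_CUBIC)[:,:,::-1])
np.savez("masks.npz",**{f"{c}_{t}":r[0]["pixels"] for c in("scene","side") for t in("nest","controller","selector","clamp") for r in [regions_of(c,t)] if r})
E
```

```text
(no output)
```

View pics/sc1.png

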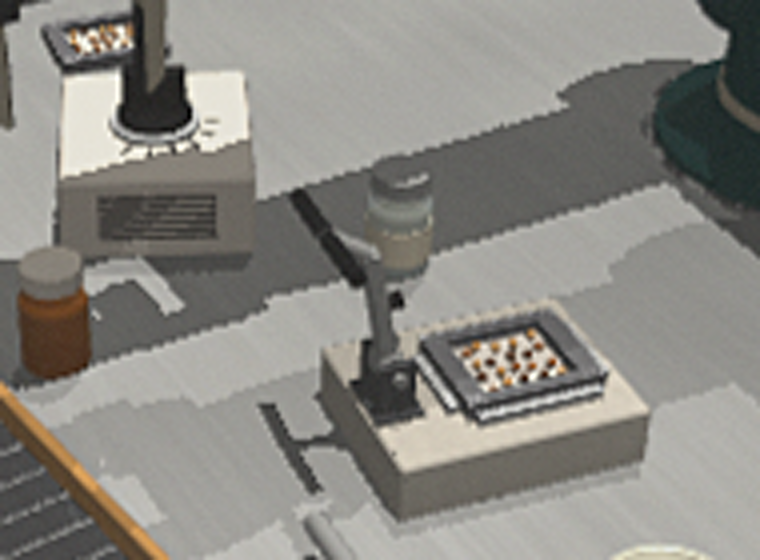

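View pics/si1.png

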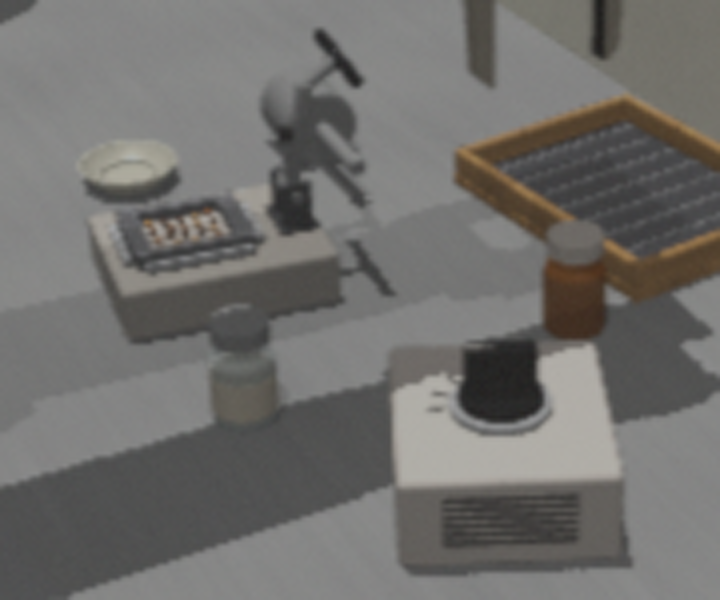

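The scene crop shows the light-box top corners at crop (322,350), (402,473), (648,410) and (553,298), with the bracket at the left (+x) end and the bar from (295,190) to (358,283). The side crop shows the controller top corners at (392,348), (598,345), (622,478) and (398,488). I'll fit both boxes from these.

```bash
cat > fit.py <<'E'
from h import *
from scipy.optimize import least_squares
S=lambda x,y:("scene",(x/4+225,y/4+150)); D=lambda x,y:("side",(x/4+170,y/4+140))
def fit(L,W,H,obs,g):
    def f(p):
        c,s=np.cos(p[2]),np.sin(p[2]);r=[]
        for (cam,px),(a,b,h) in obs:
            X=[p[0]+c*a*L/2-s*b*W/2,p[1]+s*a*L/2+c*b*W/2,h*H];r+=list(proj(cam,X)-px)
        return np.array(r)
    o=least_squares(f,g,loss="soft_l1");print(np.round(o.x[:2],4),np.degrees(o.x[2]).round(2),f(o.x).reshape(-1,2).round(1).tolist());return o.x
for n,px,z in(("scene",(325,262),.045),("scene",(264,180),.1)):print(at(n,px,z).round(3))
for c in("scene","side"):
  print(c,at(c,S(482,392)[1] if c=="scene" else D(216,240)[1],.045).round(3), at(c,S(157,130)[1] if c=="scene" else D(503,410)[1],.07).round(3))
N=[(S(322,350),(1,-1,1)),(S(402,473),(1,1,1)),(S(648,410),(-1,1,1)),(S(553,298),(-1,-1,1)),(S(402,520),(1,1,0)),
   (D(125,293),(-1,-1,1)),(D(338,258),(1,-1,1)),(D(90,215),(-1,1,1)),(D(137,338),(-1,-1,0))]
n=fit(.18,.14,.045,N,[.6,.2,0])
def C(k):
  q=[(-1,-1),(1,-1),(1,1),(-1,1)]; q=q[k:]+q[:k]   # side: FL,FR,BR,BL
  return [(D(398,488),q[0]+(1,)),(D(622,478),q[1]+(1,)),(D(598,345),q[2]+(1,)),(D(392,348),q[3]+(1,)),(D(402,562),q[0]+(0,)),(D(622,560),q[1]+(0,)),
   (S(58,182),q[2]+(1,)),(S(252,184),q[3]+(1,)),(S(245,72),q[0]+(1,)),(S(65,72),q[1]+(1,)),(S(62,245),q[2]+(0,)),(S(252,250),q[3]+(0,))]
for k,y in((0,0),(1,1.57)): fit(.15,.17,.07,C(k),[.65,-.05,0 if k==0 else -1.57])
# knob top, white-line etc; handle ends
for nm,p,q in(("barA",S(295,190),D(358,82)),("barB",S(358,283),D(318,33)),("knobtop",S(155,72),D(500,345)),("disc",S(155,120),D(500,403))):
  r=[ray(*p),ray(*q)];A=sum(np.eye(3)-np.outer(d,d)/(d@d) for c,d in r);b=sum((np.eye(3)-np.outer(d,d)/(d@d))@c for c,d in r)
  print(nm,np.linalg.solve(A,b).round(4))
m=np.load("masks.npz");print(m.files)
E
python3 fit.py
```

```text
[0.559 0.222 0.045]
[ 0.55  -0.141  0.1  ]
scene [0.48  0.199 0.045] [ 0.534 -0.174  0.07 ]
side [0.472 0.172 0.045] [ 0.532 -0.188  0.07 ]
[0.4732 0.1867] -8.14 [[-1.4, -0.3], [-0.3, 0.2], [1.0, 0.0], [-0.4, -0.8], [-1.0, 1.9], [-0.7, 0.2], [0.6, -1.8], [-1.3, -0.2], [-2.4, 1.2]]
[ 0.5317 -0.186 ] -26.58 [[-1.0, -0.4], [0.8, 0.1], [-0.4, -1.6], [-0.7, -0.6], [-1.3, 2.4], [-0.0, 1.0], [-1.3, -0.1], [0.1, -1.7], [-0.2, -1.0], [-0.8, 0.0], [-1.0, 3.4], [0.1, 1.0]]
[ 0.5305 -0.1876] -119.27 [[-6.4, -3.0], [2.9, -0.9], [4.8, 1.2], [-3.0, 1.0], [-6.6, -0.3], [2.0, -0.1], [-5.4, -2.8], [2.2, -3.2], [4.1, 0.7], [-2.7, 0.7], [-5.0, 0.6], [2.2, -0.5]]
barA [0.5769 0.1132 0.1857]
barB [0.5939 0.2191 0.1838]
knobtop [ 0.5326 -0.1805  0.118 ]
disc [ 0.5316 -0.1838  0.0732]
['scene_nest', 'scene_controller', 'scene_selector', 'scene_clamp', 'side_nest', 'side_controller', 'side_selector', 'side_clamp']
```

```bash
python3 - <<'E'
from h import *
s=bot.get_state();print(np.round(s["orientation"],3).tolist(),s["tcp_pos"],s["opening"])
for n,px in(("scene",(329,203)),("side",(231,232)),("scene",(239,232)),("side",(314,211))):print(n,at(n,px,.0425).round(3))
E
```

```text
[[-0.0, 1.0, 0.0], [1.0, 0.0, -0.0], [-0.0, 0.0, -1.0]] [ 6.75014277e-01 -2.15413885e-05  2.18655047e-01] 0.09291524304823369
scene [ 0.397 -0.011  0.042]
side [ 0.415 -0.011  0.042]
scene [ 0.697 -0.007  0.042]
side [ 0.69  -0.032  0.042]
```

```bash
python3 -m inch '[[1,[-14,34,16],-4],[1,[-28,68,16],-8],[1,[-42,101,16],-8],[1,[-56,135,16],-8],[1,[-70,169,16],-8],[1,[-83,202,16],-8],[1,[-83,202,16],-8],[1,[-83,202,16],-8]]' 30; python3 - <<'E'
from h import *
i=camera("wrist");cv2.imwrite("pics/w1.png",i[:,:,::-1])
m=camera_model("wrist");K=np.array(m["mtx"]);T=np.linalg.inv(np.array(m["T_tool_cam"]))
s=bot.get_state();R=np.array(s["orientation"]);p=np.array(s["tcp_pos"])
c=np.array([.587,.170,.184]);u=np.array([.1416,.990,0])
for k in(-.05,.032,.05):
  X=R.T@(c+k*u-p);q=K@(T[:3,:3]@X+T[:3,3]);print(k,(q[:2]/q[2]).round())
print(p)
E
```

```text
t: 2.82
tcp_pos: [0.5914, 0.2035, 0.2348]
orientation: [[0.137, 0.991, 0.0], [0.991, -0.137, 0.0], [0.0, 0.0, -1.0]]
force: [-0.2, -0.3, 0.2]
opening: 0.093
finger_force: 0.0
-0.05 [280. 347.]
0.032 [281. 231.]
0.05 [281. 202.]
[0.59188149 0.20234699 0.23475576]
```

View pics/w1.png

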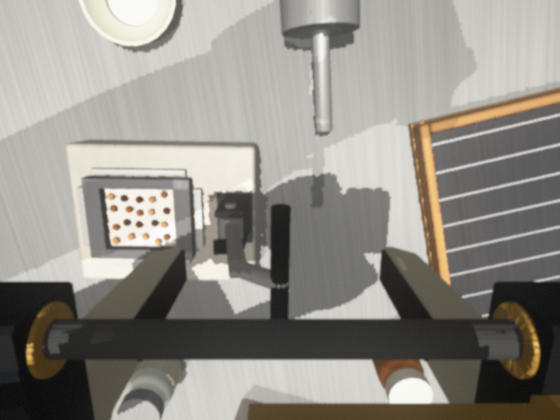

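The wrist view shows the bar at column 280 with its +y end at row 205, which matches the prediction within 3 px. I'll descend and grip.

```bash
python3 -m inch '[[1,[0,-1,-35],0],[1,[0,-1,-70],0],[1,[0,-1,-70],0],[-1,[0,-1,-70],0],[-1,[0,-1,-70],0],[-1,[0,-1,-70],0],[-1,[0,-1,-70],0],[-1,[0,-1,-70],0]]' 15; python3 -m inch '[[-1,[0,0,0],0],[-1,[0,0,0],0],[-1,[0,0,0],0]]' 15
python3 - <<'E'
import numpy as np
r=117.7;f=np.radians(12.26);b=np.radians(8.14)
P=lambda t:(-r*np.cos(t+f),r*np.sin(t+f))
x0,z0=P(1.75)
for t in np.arange(1.75,-.01,-.125):
  x,z=P(t);d=x-x0;print(round(t,3),[round(d*np.cos(b),1),round(-d*np.sin(b),1),round(z-z0,1)])
E
```

```text
t: 3.53
tcp_pos: [0.5925, 0.201, 0.1662]
orientation: [[0.139, 0.99, 0.002], [0.99, -0.139, 0.001], [0.001, 0.002, -1.0]]
force: [0.7, 0.3, 0.2]
opening: 0.0643
finger_force: 0.0
t: 3.78
tcp_pos: [0.592, 0.201, 0.1648]
orientation: [[0.139, 0.99, 0.0], [0.99, -0.139, 0.0], [0.0, 0.0, -1.0]]
force: [0.2, -0.3, 0.7]
opening: 0.0442
finger_force: 0.0
1.75 [np.float64(0.0), np.float64(-0.0), np.float64(0.0)]
1.625 [np.float64(-13.8), np.float64(2.0), np.float64(4.8)]
1.5 [np.float64(-28.0), np.float64(4.0), np.float64(7.8)]
1.375 [np.float64(-42.5), np.float64(6.1), np.float64(9.0)]
1.25 [np.float64(-57.1), np.float64(8.2), np.float64(8.3)]
1.125 [np.float64(-71.4), np.float64(10.2), np.float64(5.8)]
1.0 [np.float64(-85.3), np.float64(12.2), np.float64(1.6)]
0.875 [np.float64(-98.6), np.float64(14.1), np.float64(-4.4)]
0.75 [np.float64(-111.1), np.float64(15.9), np.float64(-12.0)]
0.625 [np.float64(-122.5), np.float64(17.5), np.float64(-21.2)]
0.5 [np.float64(-132.7), np.float64(19.0), np.float64(-31.6)]
0.375 [np.float64(-141.5), np.float64(20.2), np.float64(-43.3)]
0.25 [np.float64(-148.8), np.float64(21.3), np.float64(-56.0)]
0.125 [np.float64(-154.5), np.float64(22.1), np.float64(-69.6)]
0.0 [np.float64(-158.5), np.float64(22.7), np.float64(-83.7)]
```

Closing is about 80 mm/s, so the fingers need about 6 more rows.

```bash
python3 -m inch '[[-1,[0,0,0],0],[-1,[0,0,0],0],[-1,[0,0,0],0],[-1,[0,0,0],0],[-1,[0,0,0],0],[-1,[0,0,0],0],[-1,[0,0,0],0],[-1,[0,0,0],0]]' 15
```

```text
t: 4.45
tcp_pos: [0.5897, 0.2013, 0.1644]
orientation: [[0.139, 0.99, -0.006], [0.99, -0.139, 0.0], [-0.001, -0.006, -1.0]]
force: [-21.9, 0.6, 7.0]
opening: 0.0117
finger_force: 15.0
```

```bash
python3 -m inch '[[-1,[-4,0,0],0],[-1,[-11,1,3],0],[-1,[-18,2,5],0],[-1,[-25,4,7],0],[-1,[-32,4,8],0],[-1,[-32,4,8],0]]' 20
```

```text
t: 4.95
tcp_pos: [0.56, 0.2058, 0.1738]
orientation: [[0.139, 0.99, 0.003], [0.99, -0.139, 0.002], [0.002, 0.002, -1.0]]
force: [3.4, 4.6, 3.3]
opening: 0.0116
finger_force: 20.0
```

```bash
python3 -m inch '[[-1,[-14,2,1],0],[-1,[-29,4,1],0],[-1,[-43,6,-2],0],[-1,[-57,8,-6],0],[-1,[-57,8,-6],0]]'
```

```text
t: 5.37
tcp_pos: [0.5015, 0.2139, 0.167]
orientation: [[0.138, 0.99, 0.001], [0.99, -0.138, 0.002], [0.002, 0.0, -1.0]]
force: [-1.6, 3.0, 3.6]
opening: 0.0111
finger_force: 20.0
```

```bash
python3 -m inch '[[-1,[-13,2,-6],0],[-1,[-26,4,-14],0],[-1,[-37,5,-23],0],[-1,[-47,7,-33],0],[-1,[-56,8,-45],0],[-1,[-63,9,-58],0],[-1,[-63,9,-58],0]]'
```

```text
t: 5.95
tcp_pos: [0.4384, 0.2227, 0.1064]
orientation: [[0.139, 0.99, -0.002], [0.99, -0.139, 0.001], [0.001, -0.002, -1.0]]
force: [-0.1, 8.4, -3.9]
opening: 0.0114
finger_force: 20.0
```

```bash
python3 -m inch '[[-1,[-3,0,-7],0],[-1,[-6,1,-14],0],[-1,[-8,1,-21],0],[-1,[-10,1,-26],0],[-1,[-10,1,-26],0]]'; python3 -m inch '[[1,[0,0,0],0],[1,[0,0,0],0],[1,[0,0,0],0],[1,[0,0,0],0],[1,[0,0,0],0],[1,[0,0,0],0]]'
```

```text
t: 6.37
tcp_pos: [0.4307, 0.2235, 0.0828]
orientation: [[0.139, 0.99, 0.003], [0.99, -0.139, 0.001], [0.002, 0.002, -1.0]]
force: [6.5, 4.8, 1.1]
opening: 0.0113
finger_force: 20.0
t: 6.87
tcp_pos: [0.43, 0.2229, 0.0826]
orientation: [[0.139, 0.99, -0.0], [0.99, -0.139, -0.0], [-0.0, -0.0, -1.0]]
force: [0.2, -0.5, -0.5]
opening: 0.0467
finger_force: 0.0
```

```bash
python3 -m inch '[[1,[0,0,0],0],[1,[0,0,40],0],[1,[0,0,80],0],[1,[0,0,120],0],[1,[9,-36,120],7],[1,[18,-72,120],14],[1,[27,-108,120],21],[1,[36,-144,120],28]]' 40;python3 -m inch '[[1,[9,-36,0],7],[1,[18,-72,0],14],[1,[27,-108,0],21],[1,[36,-144,0],28],[1,[45,-180,0],35],[1,[54,-216,0],42],[1,[67,-264,0],43],[1,[67,-264,0],43]]';  python3 - <<'E'
from h import *
i=camera("wrist");w=camera("side")[140:290,170:350]
j=cv2.resize(w,None,fx=2,fy=2);o=np.zeros((420,560+360,3),np.uint8);o[:,:560]=i;o[:300,560:]=j
cv2.imwrite("pics/w2.png",cv2.resize(o,(800,365))[:,:,::-1])
m=camera_model("wrist");K=np.array(m["mtx"]);T=np.linalg.inv(np.array(m["T_tool_cam"]))
s=bot.get_state();R=np.array(s["orientation"]);p=np.array(s["tcp_pos"]);print(p)
y=np.radians(-26.6)
for k in(-.025,0,.025):
  X=R.T@(np.array([.532+k*np.cos(y),-.186+k*np.sin(y),.12])-p);q=K@(T[:3,:3]@X+T[:3,3]);print(k,(q[:2]/q[2]).round())
E
```

```text
t: 7.53
tcp_pos: [0.4645, 0.085, 0.2029]
orientation: [[-0.299, 0.954, 0.001], [0.954, 0.299, 0.0], [-0.0, 0.001, -1.0]]
force: [0.7, -0.1, 0.1]
opening: 0.0926
finger_force: 0.0
t: 8.2
tcp_pos: [0.5319, -0.1822, 0.2021]
orientation: [[-0.868, 0.497, -0.001], [0.497, 0.868, -0.001], [0.0, -0.001, -1.0]]
force: [-0.2, 0.5, 0.3]
opening: 0.0929
finger_force: 0.0
[ 0.53144777 -0.17939771  0.20203347]
-0.025 [272. 184.]
0 [274. 220.]
0.025 [276. 253.]
```

View pics/w2.png

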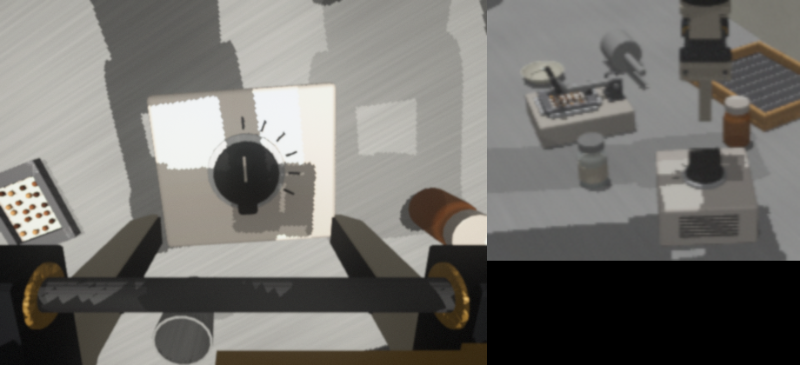

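The clamp is shut in the side view. In the wrist view the knob's white line is at about (281,180)–(283,209), a few px off the prediction, so I'll refine once the arm has settled.

```bash
python3 - <<'E'
from h import *
for _ in range(3):
  s=bot.get_state();i=camera("wrist");print(np.round(s["tcp_pos"],4),np.degrees(np.arctan2(s["orientation"][1][1],s["orientation"][0][1])).round(2))
g=i.astype(int).min(2); c=i[130:270,220:350]
cv2.imwrite("pics/w3.png",cv2.resize(c,None,fx=4,fy=4,interpolation=cv2.INTER_CUBIC)[:,:,::-1])
print("line",at("wrist",(281,180),.12).round(4),at("wrist",(283,209),.12).round(4))
E
```

```text
[ 0.5314 -0.1794  0.202 ] 59.85
[ 0.5313 -0.1779  0.2022] 59.89
[ 0.5312 -0.1771  0.2025] 59.97
line [ 0.5102 -0.1652  0.12  ] [ 0.5285 -0.1741  0.12  ]
```

View pics/w3.png

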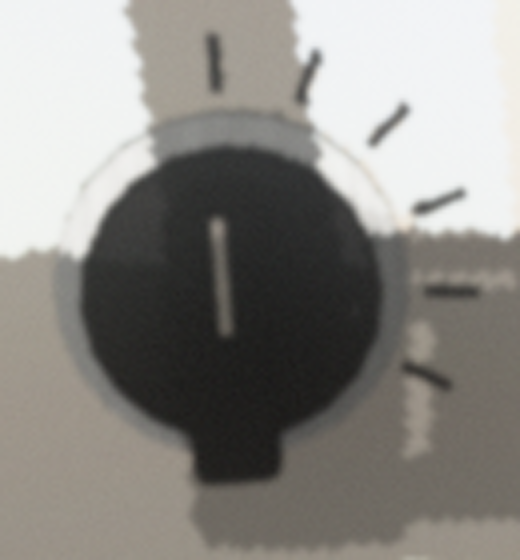

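```bash
python3 - <<'E'
from h import *
a=at("wrist",(274.2,184.5),.12);b=at("wrist",(276.8,213.7),.12);print(a,b,np.degrees(np.arctan2(*(b-a)[1::-1])))
print(at("wrist",(277.7,203.7),.084), at("wrist",(273.5,145.7),.07)-0)
s=bot.get_state();print(s["tcp_pos"],np.degrees(np.arctan2(s["orientation"][1][1],s["orientation"][0][1])))
E
```

```text
[ 0.51061213 -0.17071439  0.12      ] [ 0.52930571 -0.17951317  0.12      ] -25.205657324769305
[ 0.53147202 -0.18051458  0.084     ] [ 0.49191651 -0.16164269  0.07      ]
[ 0.53128927 -0.17658794  0.20263544] 60.03204626363992
```

```bash
python3 -m inch '[[1,[0,-5,0],4],[1,[0,-5,-30],4],[1,[0,-5,-60],4],[1,[0,-5,-60],4],[1,[0,-5,-60],4],[1,[0,-5,-60],4]]' 40;python3 -c "
from h import *
camera('side');s=bot.get_state();print(s['tcp_pos'],np.degrees(np.arctan2(s['orientation'][1][1],s['orientation'][0][1])))"
```

```text
t: 8.95
tcp_pos: [0.5319, -0.182, 0.1446]
orientation: [[-0.899, 0.437, 0.002], [0.437, 0.899, -0.001], [-0.002, 0.0, -1.0]]
force: [0.4, -0.0, 0.1]
opening: 0.0931
finger_force: 0.0
[ 0.53217367 -0.18231061  0.14496946] 64.07822473861673
```

```bash
python3 -m inch '[[0.4,[0,0,-30],0],[0,[0,0,-54],0],[0,[0,0,-54],0],[-0.3,[0,0,-54],0],[-0.4,[0,0,-54],0],[-0.4,[0,0,-54],0],[-0.4,[0,0,-54],0],[-0.4,[0,0,-54],0]]' 40;python3 -m inch '[[-1,[0,0,0],0],[-1,[0,0,0],0],[-1,[0,0,0],0],[-1,[0,0,0],0],[-1,[0,0,0],0],[-1,[0,0,0],0],[-1,[0,0,0],0],[-1,[0,0,0],0]]';python3 -c "
from h import *
s=bot.get_state();print(s['wrist_torque'],np.degrees(np.arctan2(s['orientation'][1][1],s['orientation'][0][1])))"
```

```text
t: 9.67
tcp_pos: [0.5319, -0.1828, 0.0898]
orientation: [[-0.899, 0.438, 0.001], [0.438, 0.899, -0.001], [-0.002, 0.0, -1.0]]
force: [-0.1, 0.8, 0.8]
opening: 0.0443
finger_force: 0.0
t: 10.33
tcp_pos: [0.5317, -0.1822, 0.0887]
orientation: [[-0.899, 0.438, 0.0], [0.438, 0.899, 0.001], [0.0, 0.001, -1.0]]
force: [1.4, 5.0, -0.7]
opening: 0.016
finger_force: 40.0
[ 0.8969704  -0.39767189  0.01211364] 64.05529245809383
```

```bash
cat > r.sh <<'E'
python3 -c "
from h import *
s=bot.get_state();print('yaw',np.degrees(np.arctan2(s['orientation'][1][1],s['orientation'][0][1])).round(2),'tz',s['wrist_torque'][2].round(4),'F',np.round(s['force'],1),round(s['opening'],4))"
E
q(){ sed -n '/t:/d;p' >/dev/null; sh r.sh; }
python3 -m inch '[[-1,[0,0,0],-3],[-1,[0,0,0],-6],[-1,[0,0,0],-6]]'|q
python3 -m inch '[[-1,[0,0,0],-3],[-1,[0,0,0],-6],[-1,[0,0,0],-6]]'|q
python3 -m inch '[[-1,[0,0,0],-3],[-1,[0,0,0],-6],[-1,[0,0,0],-6]]'|q
python3 -m inch '[[-1,[0,0,0],-3],[-1,[0,0,0],-6],[-1,[0,0,0],-6]]'|q
python3 -m inch '[[-1,[0,0,0],-3],[-1,[0,0,0],-6],[-1,[0,0,0],-6]]'|q
python3 -m inch '[[-1,[0,0,0],-3],[-1,[0,0,0],-6],[-1,[0,0,0],-6]]'|q
python3 -m inch '[[-1,[0,0,0],-3],[-1,[0,0,0],-6],[-1,[0,0,0],-6]]'|q
python3 -m inch '[[-1,[0,0,0],-3],[-1,[0,0,0],-6],[-1,[0,0,0],-6]]'|q
```

```text
yaw 57.91 tz 0.106 F [2.2 5.3 1.4] 0.0155
yaw 51.99 tz 0.0995 F [2.1 5.4 0.5] 0.0157
yaw 46.03 tz 0.0615 F [1.5 5.1 0. ] 0.0156
yaw 40.07 tz 0.0864 F [1.1 5.5 1.7] 0.016
yaw 34.11 tz 0.1155 F [1.4 4.8 1.2] 0.016
yaw 28.14 tz 0.0694 F [-0.1  5.5  2.5] 0.0157
yaw 22.15 tz 0.0234 F [-0.5  5.2  3.3] 0.0156
yaw 16.15 tz 0.0434 F [-1.7  5.1  3.4] 0.016
```

The torque minima fall at 18° and 42°, 6° before clicks 1 and 2, so rest is at yaw 64°. I'll go on to 72°.

```bash
q(){ cat >/dev/null; sh r.sh; }
python3 -m inch '[[-1,[0,0,0],-3],[-1,[0,0,0],-6],[-1,[0,0,0],-6]]'|q
python3 -m inch '[[-1,[0,0,0],-3],[-1,[0,0,0],-6],[-1,[0,0,0],-6]]'|q
python3 -m inch '[[-1,[0,0,0],-3],[-1,[0,0,0],-6],[-1,[0,0,0],-6]]'|q
python3 -m inch '[[-1,[0,0,0],-3],[-1,[0,0,0],-6],[-1,[0,0,0],-6],[-1,[0,0,0],-6],[-1,[0,0,0],-6],[-1,[0,0,0],-6],[-1,[0,0,0],-6],[-1,[0,0,0],-6]]'|q
python3 - <<'E'
from h import *
w=camera("side")[140:290,170:350];v=camera("scene")[150:290,225:415]
cv2.imwrite("pics/e.png",np.hstack([cv2.resize(w,(400,333)),cv2.resize(v,(400,333))])[:,:,::-1])
E
```

```text
yaw 10.16 tz 0.108 F [-2.   4.1  2.7] 0.0162
yaw 4.15 tz 0.1151 F [-3.6  4.8  3.5] 0.0158
yaw -1.85 tz 0.0078 F [-4.3  5.2  4.2] 0.0156
yaw -7.65 tz 0.0612 F [-4.1  4.8  5.2] 0.0161
```

View pics/e.png

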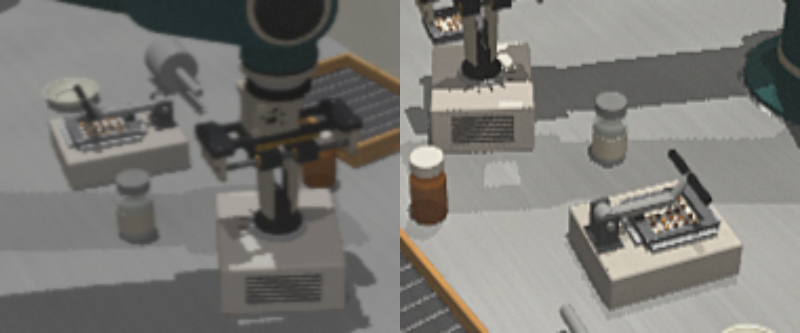

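The views show the clamp down on the cassette and the knob held at yaw −7.7° (71.7° of turn). A torque minimum came 6° earlier, as expected for the third click, so I'm handing in.

```bash
sh r.sh; python3 -c "
from station import bot
print(bot.close_job())"
```

```text
yaw -7.65 tz 0.0997 F [-3.8  4.7  4.5] 0.0157
the job is handed in; nothing more can be done
None
```

The clamp is shut on the cassette and released, the knob is held in the grip at the third click (71.7° of turn, 72° nominal), and the job is handed in; no verdict was returned.

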